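# Send a locked stack of parts boxes through the sprung dust flap

### The job

Gently set the red-lidded parts box on top of the grey-lidded one waiting between the guides, so that it locks down over the lid lugs, and let go. Then take the push bar by its green grip and use it to push the two boxes together through the orange sprung flap until both boxes are wholly inside the wire guard and the flap has swung shut behind them; draw the bar back out and leave it standing on the bench clear of the gate. Leave the yellow-lidded box, discs, sander and jar where they are.

Things in the scene. Friction and masses are not known exactly. Their poses are not given: they have to be found in the camera images.
- lane: Fixed pass-through on the bench. Origin: bench top, middle of the gate; x = direction of travel (about world -y), z up. Two guides 25 mm high, 84 mm apart, from x -200 to -10 mm. Blue gate frame at x = 0, 104 wide, 130 mm high, opening 84 x 120 mm. Behind it a guard: side walls 84 mm apart, wires on top at 127 mm, end stop at x = 282 mm; entered only by the gate. Floor is the flat bench.
- flap (a joint): Orange flap 78 mm wide, 91 mm long, 8 mm thick, hung from a level hinge 115 mm up at lane x = 0, so 24 mm stay free below it. 0 = shut (vertical); grows to 1.5 rad as its edge swings along the travel direction and up, that way only. A light spring (about 2 N at the edge when open) shuts it. It drags over what passes and falls shut once the back of the stack is 95 mm or more past the gate.
- flap_tip (a point): Middle of the flap's lower edge.
- box_low: Blue parts box, grey lid, waiting between the guides, long side along the lane. 96 (x) x 64 (y) x 40 mm high, plus two round lid lugs 6 mm high, 19 mm across tapering to 11, at x = +-28 mm; underside has two recesses 23 x 23 x 8 mm at x = +-28 mm. Origin at the centre of the underside, z up. About 0.25 kg.
- box_top: Blue parts box with a red lid, the same shape and size as box_low; starts on the bench on one of three places. Stacked, its origin is 40 mm above that of box_low, its long axis along that of box_low (either way round), and the lugs have 2 mm of play on each side.
- pusher: Push bar standing on the bench. Origin on its underside below the grip; x points along the bar to the head. Bar 22 wide, 14 mm high, reaching 200 mm ahead; head at its end 50 wide, 14 mm high; foot 50 x 50 x 14 mm under the grip. The bar fits under the shut flap. Green square upright grip 24 x 24 mm (sides along x and y), top 140 mm above the bench. About 0.25 kg.
- push_grip (a point): Point on the axis of the green grip, 115 mm above the underside of the push bar: a good height to hold it.
- push_face (a point): Centre of the flat front face of the push bar's head, 200 mm ahead of the grip axis and 7 mm above the underside.
- box_spare: Blue parts box with a yellow lid, same size; not to be moved. Origin at the centre of the underside.
- discs: Short pile of grey abrasive discs, 72 mm across and 24 mm high, not to be moved. Origin at the centre of the underside.
- sander: Red and grey orbital sander standing on its pad, about 124 mm across and 135 mm high, not to be moved. Origin at the centre of the underside.
- jar: Small amber jar with a steel cap, 56 mm across and 70 mm high, not to be moved. Origin at the centre of the underside.
Mind the look-alikes: they are no part of the job. What is shaped like the pusher but black is not meant. Leave any pink look-alike of the box_low alone.

How it is judged (in metres and radians):
On the way, in this order (a step that is already met when the one before it is completed fails the run):
1. red-lidded box locked on the grey-lidded one before the gate and let go (horizontal distance between box_top and box_low below 0.006 m and z of box_top in the frame of box_low between 0.037 and 0.043 m and angle between the x axis of box_top and the x axis of box_low, either way round below 0.15 rad and x of box_low in the frame of lane below -0.05 m and contact force between the fingers and box_top below 0.1 N), for 0.2 s.
2. locked stack passing under the open flap, pushed by the push bar (horizontal distance between box_top and box_low below 0.006 m and z of box_top in the frame of box_low below 0.044 m and x of box_low in the frame of lane between -0.02 and 0.12 m and value of joint flap above 0.6 rad and contact force between pusher and box_low above 0.2 N), for 0.05 s.
At the end, for the whole second after the job is handed in: Both boxes past the gate (centres over 130 mm), level and still locked (centres within 6 mm, 37 to 43 mm apart in height); flap shut (under 0.06 rad); push bar upright on the bench, head at least 10 mm outside the gate; all released and at rest (x of each of box_low, box_top in the frame of lane above 0.13 m and horizontal distance between box_top and box_low below 0.006 m and z of box_top in the frame of box_low between 0.037 and 0.043 m and angle between each of box_low, pusher's own z axis and vertical below 0.1 rad and value of joint flap below 0.06 rad and x of push_face in the frame of lane below -0.01 m and height (world z) of pusher below 0.006 m and linear speed of each of pusher, box_top, box_low below 0.02 m/s); the robot touches nothing.
It fails at once if the red-lidded box is dropped or flung (moving faster than 0.35 m/s while not held) (linear speed of box_top above 0.35 m/s and contact force between the fingers and box_top below 0.1 N).
It fails at once if the yellow-lidded box is moved more than 30 mm (distance of box_spare from where it was at the start of the episode above 0.03 m).
It fails at once if the discs are moved more than 30 mm (distance of discs from where it was at the start of the episode above 0.03 m).
It fails at once if the sander is moved more than 30 mm (distance of sander from where it was at the start of the episode above 0.03 m).
It fails at once if the jar is moved more than 30 mm (distance of jar from where it was at the start of the episode above 0.03 m).
It also fails if it takes over 69 s, if anything falls off the work surface, if the arm or the gripper's body presses on something with over 40 N, if the wrist force passes 120 N, or if a joint passes its speed limit or range.

### The arm

A 7-joint arm with a two-finger parallel gripper is mounted at the origin on the work surface. World frame = base frame: x ahead of the robot, y to its left, z up, the work surface at z = 0. Lengths are in mm, angles in rad, forces in N, time in s.
With the tool pointing down it reaches from about 400 to 875 mm from the base axis. Payload 4.4 kg.
Tool frame: the origin (TCP) lies at the very end of the fingers, on their centre line; the grasp point (between the pads) lies 19 mm behind it; z points along the fingers, y is the line along which they close (so a half turn about z gives the same grasp; the last joint's range is limited). The gripper opens to 85 mm and grips with 20 to 120 N. Pads are 22 mm wide; open, the fingers measure 114 mm over their backs; the gripper's body (76 mm by 85 mm) begins 54 mm behind the grasp point. The pads swing forward as they close: fully open they stand 13 mm farther back than shut.
Start: joints at [1.238, 0.628, 0.038, 1.517, -0.027, 0.996, -0.02], TCP at [171.397, -627.009, 231.313] pointing down, gripper open.
Joint ranges: [-3.06, 3.06], [-0.37, 2.12], [-1.25, 1.32], [0.18, 2.47], [-1.1, 4.24], [0.23, 1.98], [-2.94, 2.94]. Speed limits (rad/s): [2.57, 2.57, 3.14, 3.14, 3.14, 3.14, 3.14].

### API

Orientations are given as [roll, pitch, yaw] about the fixed x, y, z axes, in that order (R = Rz(yaw) Ry(pitch) Rx(roll)).
In Python, from cell import ctrl gives the robot as it stands.
- The arm moves only by the tool step_arm, never from a script. Its argument "series" is a list that holds one entry, the list of rows, each a list of 7 numbers: the turn, a rotation vector about the tool's x, y, z as a fraction of full scale, then the shift along the tool's x, y, z as a fraction of full scale, then the closure, from 0 (fully open) to 1 (shut). In form: [[[ax, ay, az, tx, ty, tz, gripper], ...]]. A call has 1 to 12 rows; each row shifts and turns the commanded pose from where the row before left it, along the tool's axes as they then stand; what a row does not reach is not made up. Full scale, the value 1, is 150 mm for a shift and 45 degrees for a turn. A row lasts 1/10 s, in which the tool goes at most 50 mm and 8.59 degrees, less where a joint would pass 70% of its speed; a pose out of reach is approached as far as the arm can. A call with a number of a shift or a turn outside -1 to 1 is refused whole. A call with a gripper value outside its range is refused whole. The fingers move at their own pace and stop on an object; the grip force is fixed at half the most. Time passes only in rows, so rows that do not move let the fingers close. It gives the time, the measured TCP pose, the force, the opening and the grip force at its end, in the units of the state.
- ctrl.read_state(): the state, without advancing time (a new reading comes with each control period).
- ctrl.get_image(name): name is "side" or "top"; returns a dict with "img" (400x640x3 uint8, red, green, blue), "fx", "fy", "cx", "cy" (pixels), "R" (3x3) and "t" (3): a world point X has camera coordinates R X + t. Camera axes: x right, y down, z forward; pixel columns grow to the right and rows downward; lengths in mm; the calibration is good to about 2 mm. A picture is of the moment at which its call begins. There is no depth.
- ctrl.finish_job(): hands the job in; it is judged then, once.
Trained networks look in a picture, given as the dict that the camera call returned (one of the last four; its "shot" number tells which), for a name from the list of things; names that differ only in an ending like _2 or _b are one class to them, and where a whole thing is asked for, a point or a joint stands for the part that bears it (a point fixed in the world has none). Each returns a list of dicts, best first, with "score" (0 to 1); they miss things now and then, are a little off and sometimes report something else, mostly with a low value. They report only what shows in the picture. A call takes as long as a camera call. They do not tell look-alikes from the thing itself.
- ctrl.recognise(picture, thing): "centre" ([column, row] in pixels, amid what is visible of it).
The state is a dict: "clock": time; "qpos": joint angles; "qd": joint speeds; "tau": joint torques, N m; "eef_pos": TCP position; "tool_rot": TCP orientation; "force": force on the tool from outside, world axes, zero at the start; "torque": the same for the moment, N m; "width": finger opening in mm; "gripper_force": force on a finger pad.
Only numpy, scipy, OpenCV 4.12 (cv2) and the standard library are available. Lean on these libraries where they do the work, as an engineer would, in place of code of your own. Each camera call takes 0.05 s, during which the arm holds its last target. There are 200 camera calls.

## Working session

There is one attempt and no reset: what is moved stays moved. The work goes in short steps, Python scripts to look and compute and a tool call to move; the robot and the scene stay as the last step left them, time stands still between calls to the robot, and variables do not carry over. Pictures are saved under pics/ and viewed, at most 10 in all, crops included, and the job is handed in when it is done.

Besides the shell and the picture viewer there is one more tool, called after "Request:" by a JSON object that holds its "fn" and its "kwargs". step_arm: Moves the arm, as the interface text tells. Shift numbers are shares of 150 mm and turn numbers shares of 45 degrees, none past 1 either way. Its arguments: {"type":"object","properties":{"series":{"type":"array","items":{"type":"array","items":{"type":"array","items":{"type":"number","minimum":-1,"maximum":1}}}}},"required":["series"]}

```bash
mkdir -p pics
cat > h.py <<'E'
import numpy as np, cv2
from cell import ctrl
def snap(n,save=None):
    p=ctrl.get_image(n)
    if save: cv2.imwrite('pics/'+save,p['img'][:,:,::-1])
    return p
def ray(p,uv):
    R=np.array(p['R']);t=np.array(p['t'])
    d=np.array([(uv[0]-p['cx'])/p['fx'],(uv[1]-p['cy'])/p['fy'],1.])
    return -R.T@t, R.T@d
def atz(p,uv,z):
    c,d=ray(p,uv); return c+d*(z-c[2])/d[2]
def proj(p,X):
    q=np.array(p['R'])@np.array(X,float)+np.array(p['t']); return np.array([p['fx']*q[0]/q[2]+p['cx'],p['fy']*q[1]/q[2]+p['cy']])
E
python3 - <<'E'
from h import *
for n in ('top','side'):
    p=snap(n,n+'0.png'); print(n,'cam',ray(p,(0,0))[0].round(), p['fx'])
    for t in ['lane','flap','flap_tip','box_low','box_top','box_spare','pusher','push_grip','push_face','discs','sander','jar']:
        print(t,[(np.round(r['centre']).tolist(),round(r['score'],2)) for r in ctrl.recognise(p,t)[:4]])
print(ctrl.read_state())
E
```

```text
top cam [ 357.  108. 1346.] 496.5300007870842
lane [([452.0, 174.0], 0.77), ([387.0, 243.0], 0.57)]
flap [([410.0, 182.0], 0.77), ([237.0, 244.0], 0.72), ([454.0, 182.0], 0.21)]
flap_tip [([413.0, 182.0], 0.6)]
box_low [([369.0, 183.0], 0.91), ([413.0, 125.0], 0.68)]
box_top [([331.0, 242.0], 0.93)]
box_spare [([386.0, 242.0], 0.65)]
pusher [([235.0, 242.0], 0.69), ([237.0, 315.0], 0.65)]
push_grip [([234.0, 312.0], 0.95), ([241.0, 245.0], 0.6)]
push_face [([240.0, 242.0], 0.97), ([235.0, 310.0], 0.77), ([333.0, 243.0], 0.33)]
discs [([445.0, 252.0], 0.91), ([332.0, 244.0], 0.67)]
sander [([164.0, 172.0], 0.78)]
jar [([321.0, 124.0], 0.92)]
side cam [502. 925. 733.] 383.1541907806723
lane [([314.0, 145.0], 0.77)]
flap [([311.0, 156.0], 0.82)]
flap_tip [([315.0, 153.0], 0.91)]
box_low [([309.0, 186.0], 0.9), ([274.0, 334.0], 0.71), ([266.0, 161.0], 0.66)]
box_top [([360.0, 210.0], 0.91)]
box_spare [([359.0, 179.0], 0.82), ([366.0, 269.0], 0.67)]
pusher [([365.0, 270.0], 0.62), ([421.0, 274.0], 0.56)]
push_grip [([366.0, 268.0], 0.69), ([422.0, 275.0], 0.57), ([250.0, 202.0], 0.32)]
pu
[... 159 characters left out ...]
86.0], 0.53)]
{'clock': 1.3, 'qpos': array([ 1.23822872,  0.62837122,  0.03846562,  1.51742771, -0.02698578,
        0.99628639, -0.02000919]), 'qd': array([-0.00022927,  0.00093058, -0.00094707,  0.00038157,  0.00088419,
       -0.0016265 ,  0.00166008]), 'tau': array([-3.58636535e-04, -5.63269222e+01,  1.22552756e+00, -1.93777961e+01,
        1.09562615e-02,  1.79158684e-03, -9.30637498e-06]), 'eef_pos': array([ 171.39227052, -627.00241506,  231.3225751 ]), 'tool_rot': array([ 3.14156892e+00, -4.59787229e-05,  2.66768325e-01]), 'force': array([-0.19489504,  0.85421909,  0.34743582]), 'torque': array([ 0.02193635, -0.04659967,  0.01421941]), 'gripper_force': 0.0, 'width': 85.72023513934862}
```

View pics/top0.png

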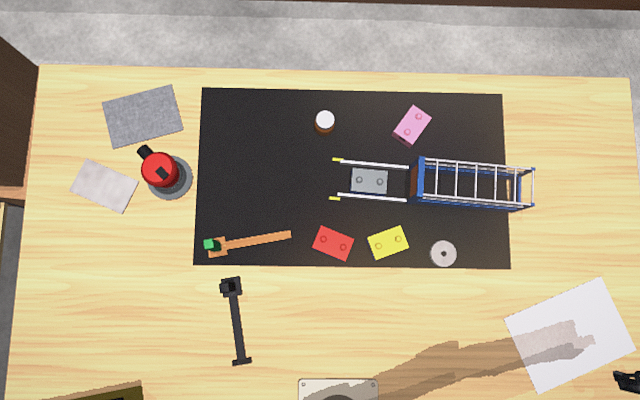

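View pics/side0.png

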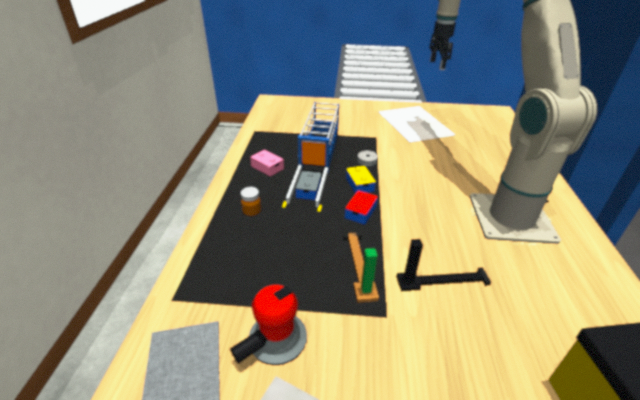

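Top view: red lid (333,243), with yellow (388,242), grey (369,181) and pink (412,125) boxes as the possible mix-ups. The green grip is at (209,244), with its orange bar reaching to (290,235). The black look-alike is at (231,287). I choose the red lid, grey lid and green grip, and will measure them by colour.

Run:
```python
from h import *
p=snap('top'); im=p['img']; hsv=cv2.cvtColor(im,cv2.COLOR_RGB2HSV)
cv2.imwrite('pics/crop1.png',cv2.resize(im[150:280,190:430,::-1],None,fx=3.3,fy=3.3,interpolation=cv2.INTER_CUBIC))
def seg(m,box,z,name):
    k=np.zeros(m.shape,np.uint8);x0,y0,x1,y1=box;k[y0:y1,x0:x1]=m[y0:y1,x0:x1]
    n,l,s,c=cv2.connectedComponentsWithStats(k);i=1+np.argmax(s[1:,4])
    ys,xs=np.nonzero(l==i)
    W=np.array([atz(p,(u,v),z)[:2] for u,v in zip(xs,ys)],np.float32)
    r=cv2.minAreaRect(W); b=cv2.boxPoints(r)
    e=[b[1]-b[0],b[2]-b[1]]; e=max(e,key=np.linalg.norm)
    print(name,len(xs),'mean',W.mean(0).round(1),'rect',np.round(r[0],1),np.round(r[1],1),'long yaw',np.degrees(np.arctan2(e[1],e[0])).round(1))
H,S,V=[hsv[...,i].astype(int) for i in range(3)]
red=((H<8)|(H>172))&(S>150)&(V>90)
seg(red,(300,215,365,270),40,'top')
seg((S<70)&(V>80),(350,167,389,196),40,'low')
seg((H>22)&(H<35)&(S>150),(360,220,415,265),40,'spare')
seg((H>45)&(H<85)&(S>120),(190,225,230,260),140,'grip')
seg((H>5)&(H<22)&(S>110)&(V>90),(222,225,300,258),14,'bar')
# guides & gate
for uv in [(337,160),(410,167),(337,198.5),(408,201)]: print('guide',atz(p,uv,25).round(1))
for uv in [(412,158),(424,159),(411,205),(421,206)]: print('gate',atz(p,uv,130).round(1))
for uv in [(535,168),(530,209)]: print('end',atz(p,uv,127).round(1))
```

```text
top 900 mean [451.2  18. ] rect [451.   18.1] [96.8 65.3] long yaw 68.1
low 875 mean [620.1 -78.8] rect [620.2 -78.7] [97.7 66.2] long yaw 85.6
spare 27 mean [ 444.5 -101.1] rect [ 444.2 -101.8] [15.9 15.8] long yaw 89.5
grip 165 mean [436.3 318.8] rect [437.2 317.5] [28.9 41.4] long yaw -89.2
bar 650 mean [457.5 225.7] rect [451.3 220.1] [ 50.9 186.7] long yaw -84.0
guide [678.3   6.   25. ]
guide [ 662.2 -194.5   25. ]
guide [571.7   5.7  25. ]
guide [ 567.8 -187.1   25. ]
gate [ 661.4 -176.   130. ]
gate [ 659.3 -206.5  130. ]
gate [ 541.1 -170.9  130. ]
gate [ 538.9 -195.9  130. ]
end [ 641.6 -491.4  127. ]
end [ 535.9 -472.1  127. ]
```

View pics/crop1.png

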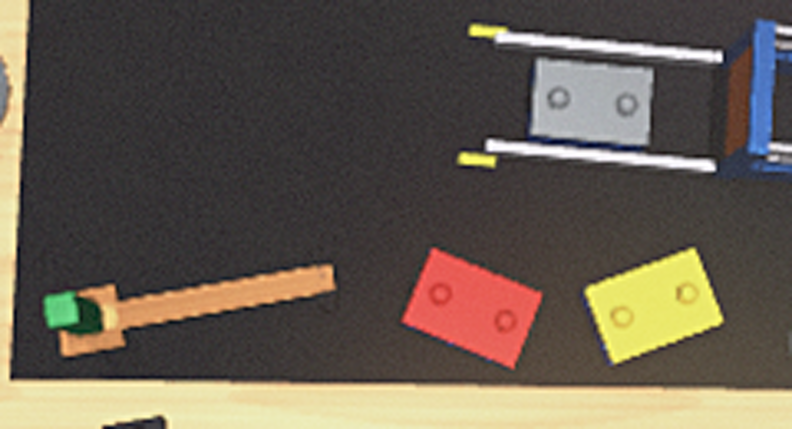

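The crop confirms the choice: red lid at crop (470,307), grey lid at (592,103), green grip at (61,310). The pusher's head looks dark against the mat. Next is a small planner.

```bash
cat >> h.py <<'E'
def plan(*tg,step=45,start=None):
    # tg: (x,y,z,yawdeg) waypoints; prints count x row, tool-down assumed
    s=ctrl.read_state(); P=np.array(s['eef_pos']) if start is None else np.array(start[:3],float)
    yaw=np.degrees(s['tool_rot'][2]) if start is None else start[3]
    print('now',s['clock'],P.round(1),round(yaw,2),np.round(s['qpos'],2))
    for g in tg:
        d=(g[3]-yaw+180)%360-180
        if abs(d)>0.3:
            n=int(np.ceil(abs(d)/8.3)); print(n,'x turn',round(-d/n/45,4))
        yaw=g[3]; c,s_=np.cos(np.radians(yaw)),np.sin(np.radians(yaw))
        D=np.array(g[:3],float)-P; T=np.array([c*D[0]+s_*D[1],s_*D[0]-c*D[1],-D[2]])
        n=max(1,int(np.ceil(np.linalg.norm(T)/step))); print(n,'x shift',(T/n/150).round(4),'->',g); P=np.array(g[:3],float)
E
python3 - <<'E'
from h import *
plan((400,-400,235,68.1),(451,18,150,68.1),(451,18,100,68.1))
E
```

```text
now 1.35 [ 171.4 -627.   231.3] 15.29 [ 1.24  0.63  0.04  1.52 -0.03  1.   -0.02]
7 x turn -0.1677
8 x shift [ 0.2466  0.1062 -0.0031] -> (400, -400, 235, 68.1)
10 x shift [ 0.2712 -0.0724  0.0567] -> (451, 18, 150, 68.1)
2 x shift [0.     0.     0.1667] -> (451, 18, 100, 68.1)
```

Request:
{"fn": "step_arm", "kwargs": {"series": [[[0, 0, -0.168, 0, 0, 0, 0], [0, 0, -0.168, 0, 0, 0, 0], [0, 0, -0.168, 0, 0, 0, 0], [0, 0, -0.168, 0, 0, 0, 0], [0, 0, -0.168, 0, 0, 0, 0], [0, 0, -0.168, 0, 0, 0, 0], [0, 0, -0.168, 0, 0, 0, 0]]]}}

```text
clock: 2.05
eef_pos: [171.3, -627.0, 231.3]
tool_rot: [-3.142, 0.0, 1.196]
force: [0.1, -0.5, -0.9]
width: 85.6
gripper_force: 0.0
```

Request:
{"fn": "step_arm", "kwargs": {"series": [[[0, 0, 0, 0.247, 0.106, -0.003, 0], [0, 0, 0, 0.247, 0.106, -0.003, 0], [0, 0, 0, 0.247, 0.106, -0.003, 0], [0, 0, 0, 0.247, 0.106, -0.003, 0], [0, 0, 0, 0.247, 0.106, -0.003, 0], [0, 0, 0, 0.247, 0.106, -0.003, 0], [0, 0, 0, 0.247, 0.106, -0.003, 0], [0, 0, 0, 0.247, 0.106, -0.003, 0]]]}}

```text
clock: 2.85
eef_pos: [400.5, -397.9, 235.1]
tool_rot: [3.141, 0.0, 1.19]
force: [0.8, -0.4, -0.4]
width: 85.3
gripper_force: 0.0
```

Request:
{"fn": "step_arm", "kwargs": {"series": [[[0, 0, 0, 0.271, -0.072, 0.057, 0], [0, 0, 0, 0.271, -0.072, 0.057, 0], [0, 0, 0, 0.271, -0.072, 0.057, 0], [0, 0, 0, 0.271, -0.072, 0.057, 0], [0, 0, 0, 0.271, -0.072, 0.057, 0], [0, 0, 0, 0.271, -0.072, 0.057, 0], [0, 0, 0, 0.271, -0.072, 0.057, 0], [0, 0, 0, 0.271, -0.072, 0.057, 0], [0, 0, 0, 0.271, -0.072, 0.057, 0], [0, 0, 0, 0.271, -0.072, 0.057, 0], [0, 0, 0, 0, 0, 0, 0]]]}}

```text
clock: 3.95
eef_pos: [450.9, 25.5, 149.0]
tool_rot: [-3.141, -0.004, 1.201]
force: [-1.0, -0.9, 0.4]
width: 85.3
gripper_force: 0.0
```

Run:
```python
from h import *
plan((451,18,70,68.1),(451,18,13,68.1),step=28)
```

```text
now 3.95 [450.9  25.5 149. ] 68.82 [ 0.03  0.49 -0.21  2.13  0.18  0.53 -0.68]
1 x turn 0.0161
3 x shift [-0.0154  0.0064  0.1757] -> (451, 18, 70, 68.1)
3 x shift [0.     0.     0.1267] -> (451, 18, 13, 68.1)
```

Request:
{"fn": "step_arm", "kwargs": {"series": [[[0, 0, 0, 0, 0, 0.17, 0], [0, 0, 0, 0, 0, 0.17, 0], [0, 0, 0, 0, 0, 0, 0], [0, 0, 0, 0, 0, 0, 0]]]}}

```text
clock: 4.35
eef_pos: [450.2, 18.0, 98.6]
tool_rot: [-3.141, 0.001, 1.19]
force: [-0.2, 0.3, -0.1]
width: 85.4
gripper_force: 0.0
```

Run:
```python
from h import *
plan((451,18,70,68.1),(451,18,13,68.1),step=28)
p=snap('side','s1.png'); im=p['img'][150:260,290:430,::-1]; cv2.imwrite('pics/s1c.png',cv2.resize(im,None,fx=5,fy=5,interpolation=cv2.INTER_CUBIC))
```

```text
now 4.35 [450.2  18.   98.6] 68.17 [ 0.01  0.58 -0.16  2.17  0.23  0.4  -0.72]
2 x shift [0.0009 0.0027 0.0955] -> (451, 18, 70, 68.1)
3 x shift [0.     0.     0.1267] -> (451, 18, 13, 68.1)
```

View pics/s1c.png

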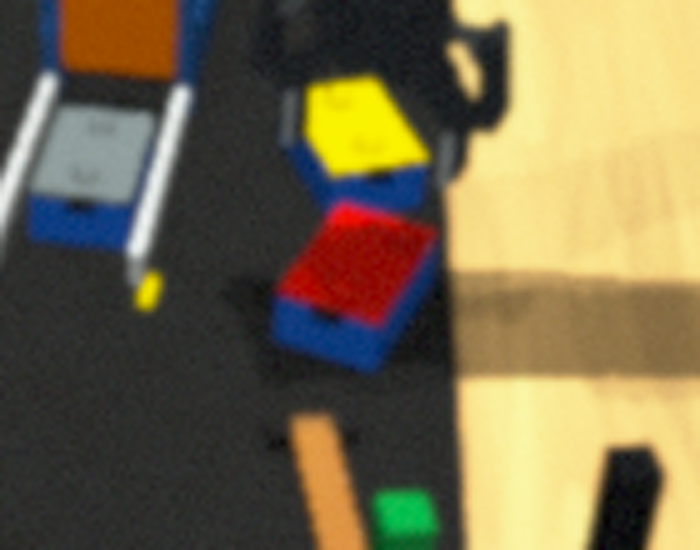

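The fingers straddle the red box seen from above, and the pusher's dark T-head shows at crop (310,437). I descend and grip.

Request:
{"fn": "step_arm", "kwargs": {"series": [[[0, 0, 0, 0.002, 0.005, 0.14, 0], [0, 0, 0, 0, 0, 0.14, 0], [0, 0, 0, 0, 0, 0.14, 0], [0, 0, 0, 0, 0, 0.14, 0], [0, 0, 0, 0, 0, 0.01, 0], [0, 0, 0, 0, 0, 0, 0], [0, 0, 0, 0, 0, 0, 1], [0, 0, 0, 0, 0, 0, 1], [0, 0, 0, 0, 0, 0, 1], [0, 0, 0, 0, 0, 0, 1], [0, 0, 0, 0, 0, 0, 1], [0, 0, 0, 0, 0, 0, 1]]]}}

```text
clock: 5.6
eef_pos: [450.1, 17.1, 24.5]
tool_rot: [-3.14, 0.005, 1.191]
force: [-1.6, -1.0, 8.4]
width: 62.2
gripper_force: 64.4
```

Request:
{"fn": "step_arm", "kwargs": {"series": [[[0, 0, 0, 0, 0, 0, 1], [0, 0, 0, 0, 0, -0.1, 1], [0, 0, 0, 0, 0, -0.1, 1], [0, 0, 0, 0, 0, -0.1, 1], [0, 0, 0, 0, 0, -0.1, 1], [0, 0, 0, 0, 0, 0, 1], [0, 0, 0, 0, 0, 0, 1]]]}}

```text
clock: 6.3
eef_pos: [449.6, 17.3, 83.3]
tool_rot: [-3.138, 0.006, 1.191]
force: [-0.4, 0.3, -2.4]
width: 62.3
gripper_force: 68.0
```

Run:
```python
from h import *
plan()
p=snap('side'); im=p['img'][130:260,290:430,::-1]; cv2.imwrite('pics/s2c.png',cv2.resize(im,None,fx=4.5,fy=4.5,interpolation=cv2.INTER_CUBIC))
```

```text
now 6.3 [449.6  17.3  83.3] 68.22 [ 0.1   0.63 -0.3   2.18  0.46  0.4  -0.95]
```

View pics/s2c.png

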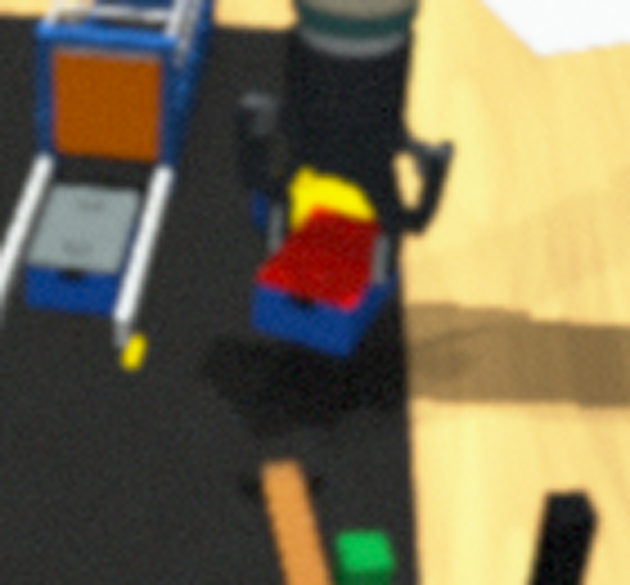

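The box is lifted squarely at crop (325,260), lid between the pads. I carry it over the grey-lidded box.

Run:
```python
from h import *
plan((449.6,17.3,125,85.6),(620.1,-80,125,85.6),step=30)
```

```text
now 6.35 [449.2  17.3  82.9] 68.23 [ 0.1   0.63 -0.3   2.18  0.46  0.4  -0.95]
3 x turn -0.1287
2 x shift [ 0.0002  0.0013 -0.1405] -> (449.6, 17.3, 125, 85.6)
7 x shift [-0.0799  0.169  -0.    ] -> (620.1, -80, 125, 85.6)
```

Request:
{"fn": "step_arm", "kwargs": {"series": [[[0, 0, 0, 0, 0, -0.14, 1], [0, 0, 0, 0, 0, -0.14, 1], [0, 0, -0.129, 0, 0, 0, 1], [0, 0, -0.129, 0, 0, 0, 1], [0, 0, -0.129, 0, 0, 0, 1]]]}}

```text
clock: 6.85
eef_pos: [449.1, 17.5, 124.3]
tool_rot: [-3.134, 0.005, 1.499]
force: [-0.9, 0.1, -2.4]
width: 62.3
gripper_force: 67.9
```

Request:
{"fn": "step_arm", "kwargs": {"series": [[[0, 0, 0, -0.08, 0.169, 0, 1], [0, 0, 0, -0.08, 0.169, 0, 1], [0, 0, 0, -0.08, 0.169, 0, 1], [0, 0, 0, -0.08, 0.169, 0, 1], [0, 0, 0, -0.08, 0.169, 0, 1], [0, 0, 0, -0.08, 0.169, 0, 1], [0, 0, 0, -0.08, 0.169, 0, 1], [0, 0, 0, 0, 0, 0, 1], [0, 0, 0, 0, 0, 0, 1], [0, 0, 0, 0, 0, 0, 1]]]}}

```text
clock: 7.85
eef_pos: [618.8, -78.7, 123.4]
tool_rot: [-3.133, 0.004, 1.496]
force: [-0.3, -0.2, -2.5]
width: 62.0
gripper_force: 67.9
```

Run:
```python
from h import *
plan((620.1,-80,80,85.6),step=30)
p=snap('side')
im=p['img'][110:230,250:400,::-1]; cv2.imwrite('pics/s3c.png',cv2.resize(im,None,fx=5,fy=5,interpolation=cv2.INTER_CUBIC))
P=ctrl.read_state()['eef_pos']; a=np.radians(85.6); u=np.array([np.cos(a),np.sin(a),0]); v=np.array([-np.sin(a),np.cos(a),0])
f=lambda X:((proj(p,X)-[250,110])*5).round(0)
c=np.array([P[0],P[1],P[2]-24.5])+1.26*u
L=np.array([620.2,-78.7,0])
for sx,sy in ((1,1),(1,-1)):
    print('held bottom',f(c+48*u*sx+32*v*sy),'lid',f(c+48*u*sx+32*v*sy+[0,0,40]),'low lid',f(L+48*u*sx+32*v*sy+[0,0,40]),'low bottom',f(L+48*u*sx+32*v*sy))
```

```text
now 7.85 [618.8 -78.7 123.4] 85.73 [ 0.37  0.77 -0.49  1.67  0.46  0.83 -0.4 ]
2 x shift [-0.0041  0.0047  0.1446] -> (620.1, -80, 80, 85.6)
held bottom [330. 320.] lid [330. 263.] low lid [328. 399.] low bottom [328. 450.]
held bottom [225. 309.] lid [223. 252.] low lid [226. 388.] low bottom [228. 439.]
```

View pics/s3c.png

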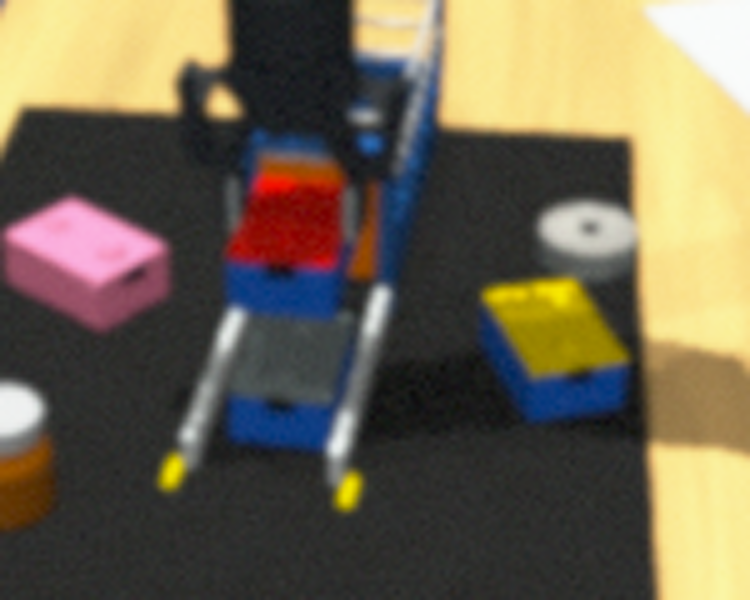

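Both front faces show: held box at crop (230–337, 262–318), grey-lidded box at (230–333, 390–450). They look aligned to about 2 mm, so I check the offset with blue segmentation.

Run:
```python
from h import *
p=snap('side'); im=cv2.resize(p['img'],None,fx=5,fy=5,interpolation=cv2.INTER_CUBIC).astype(int)
b=((im[...,2]-im[...,0]>50)&(im[...,2]-im[...,1]>30)).astype(np.uint8)
P=ctrl.read_state()['eef_pos']; a=np.radians(85.73); u=np.array([np.cos(a),np.sin(a),0]); v=np.array([-np.sin(a),np.cos(a),0])
for nm,z0,r in (('held',P[2]-24.5,(355,425)),('low',0,(490,565))):
    k=np.zeros_like(b); y0=(110*5+(255 if nm=='held' else 380)); k[y0:y0+80,1250+195:1250+350]=b[y0:y0+80,1445:1600]
    n,l,s,c=cv2.connectedComponentsWithStats(k); i=1+np.argmax(s[1:,4]); 
    C=np.array([P[0],P[1],z0])+1.26*u if nm=='held' else np.array([620.2,-78.7,0])
    q=[proj(p,C+48*u+32*sy*v+[0,0,z]) for sy in(1,-1) for z in (0,40)]
    m=np.zeros(b.shape,np.uint8); cv2.fillConvexPoly(m,cv2.convexHull(np.array(q,np.float32)*5+2).astype(np.int32),1)
    y,x=np.nonzero(m)
    print(nm,'seg',s[i],(c[i]/5).round(2),'pred',x.min(),x.max()-x.min(),y.min(),y.max()-y.min(),x.mean()/5,y.mean()/5)
```

```text
held seg [1475  816  117   54 4928] [306.7 168.5] pred 1475 107 803 68 305.7056074766355 167.37347728005156
low seg [1477  946  108   55 4453] [305.81 194.75] pred 1478 102 939 63 305.86004464285713 194.0677455357143
```

Left and bottom edges match the prediction to about 0.5 mm, since the extra width is the visible side face. I lower it.

Request:
{"fn": "step_arm", "kwargs": {"series": [[[0, 0, 0, -0.009, 0.009, 0.1, 1], [0, 0, 0, 0, 0, 0.1, 1], [0, 0, 0, 0, 0, 0.1, 1], [0, 0, 0, 0, 0, 0, 1], [0, 0, 0, 0, 0, 0, 1], [0, 0, 0, 0, 0, 0, 1]]]}}

```text
clock: 8.55
eef_pos: [621.7, -81.1, 79.7]
tool_rot: [-3.137, 0.004, 1.495]
force: [0.1, -0.0, -2.4]
width: 61.7
gripper_force: 67.8
```

```bash
python3 -c "
from h import *
plan((620.1,-80,73,85.6))"
```

```text
now 8.55 [621.7 -81.1  79.7] 85.66 [ 0.35  0.82 -0.46  1.69  0.5   0.75 -0.43]
1 x shift [ 0.0062 -0.0111  0.0447] -> (620.1, -80, 73, 85.6)
```

Request:
{"fn": "step_arm", "kwargs": {"series": [[[0, 0, 0, 0.007, -0.01, 0.03, 1], [0, 0, 0, 0, 0, 0.01, 1], [0, 0, 0, 0, 0, 0.01, 1], [0, 0, 0, 0, 0, 0.01, 1], [0, 0, 0, 0, 0, 0, 1], [0, 0, 0, 0, 0, 0, 1], [0, 0, 0, 0, 0, 0, 1]]]}}

```text
clock: 9.25
eef_pos: [619.9, -80.1, 70.5]
tool_rot: [-3.136, 0.004, 1.495]
force: [0.2, 0.2, -1.0]
width: 62.3
gripper_force: 67.9
```

Light contact at the lug tops, on target. I continue slowly.

Request:
{"fn": "step_arm", "kwargs": {"series": [[[0, 0, 0, 0, 0, 0.01, 1], [0, 0, 0, 0, 0, 0.01, 1], [0, 0, 0, 0, 0, 0.01, 1], [0, 0, 0, 0, 0, 0.01, 1], [0, 0, 0, 0, 0, 0, 1], [0, 0, 0, 0, 0, 0, 1], [0, 0, 0, 0, 0, 0, 1]]]}}

```text
clock: 9.95
eef_pos: [619.8, -80.1, 64.7]
tool_rot: [-3.136, 0.005, 1.495]
force: [-1.6, -0.1, 3.2]
width: 62.3
gripper_force: 68.4
```

Request:
{"fn": "step_arm", "kwargs": {"series": [[[0, 0, 0, 0, 0, 0.005, 1], [0, 0, 0, 0, 0, 0, 1], [0, 0, 0, 0, 0, 0, 0], [0, 0, 0, 0, 0, 0, 0], [0, 0, 0, 0, 0, 0, 0], [0, 0, 0, 0, 0, 0, 0], [0, 0, 0, 0, 0, 0, 0], [0, 0, 0, 0, 0, -0.1, 0], [0, 0, 0, 0, 0, -0.2, 0], [0, 0, 0, 0, 0, -0.3, 0], [0, 0, 0, 0, 0, -0.3, 0], [0, 0, 0, 0, 0, -0.2, 0]]]}}

```text
clock: 11.15
eef_pos: [622.0, -79.0, 233.3]
tool_rot: [-3.141, 0.004, 1.495]
force: [0.5, 0.4, 0.4]
width: 85.5
gripper_force: 0.0
```

Run:
```python
from h import *
plan()
p=snap('side'); im=p['img'][110:230,250:400,::-1]
q=snap('top'); b=q['img'][225:265,190:310,::-1]
A=cv2.resize(im,None,fx=3,fy=3,interpolation=cv2.INTER_CUBIC); B=cv2.resize(b,(450,150),interpolation=cv2.INTER_CUBIC)
B=np.clip(B.astype(int)*2,0,255).astype(np.uint8)
cv2.imwrite('pics/c4.png',np.vstack([A,B]))
h=cv2.cvtColor(q['img'],cv2.COLOR_RGB2HSV); H,S,V=[h[...,i].astype(int) for i in range(3)]
def stat(m,z,n):
    y,x=np.nonzero(m); W=np.array([atz(q,(a,c),z)[:2] for a,c in zip(x,y)],np.float32)
    if not len(W): return print(n,0)
    vx,vy,x0,y0=cv2.fitLine(W,cv2.DIST_HUBER,0,.01,.01).ravel(); r=cv2.minAreaRect(W)
    print(n,len(W),W.mean(0).round(1),'rect',np.round(r[0],1),np.round(r[1],1),round(r[2],1),'line yaw',np.degrees(np.arctan2(vy,vx)).round(1))
R=np.zeros(H.shape,bool); R[225:262,195:225]=1
stat(R&(H>45)&(H<85)&(S>120)&(V>130),140,'grip top')
R[:]=0; R[225:250,236:288]=1; stat(R&(H>5)&(H<25)&(S>90)&(V>90),14,'bar only')
R[:]=0; R[225:255,236:300]=1; stat(R&(H>5)&(H<25)&(S>90)&(V>90),14,'bar to end')
R[:]=0; R[140:215,320:410]=1; stat(R&((H<8)|(H>172))&(S>150)&(V>60),80,'red lid')
```

```text
now 11.15 [622.  -79.  233.3] 85.67 [ 0.41  0.64 -0.56  1.57  0.38  1.04 -0.33]
grip top 89 [438.3 325.7] rect [438.3 325.9] [22. 24.] 2.4 line yaw 53.8
bar only 478 [461.7 206.8] rect [461.8 206.6] [ 24.3 141.4] 10.8 line yaw -78.9
bar to end 506 [462.4 202.7] rect [462.6 202.7] [ 24.3 149.3] 10.8 line yaw -79.0
red lid 614 [618.8 -66.2] rect [619.6 -78.5] [94.6 63.7] 85.1 line yaw 51.3
```

View pics/c4.png

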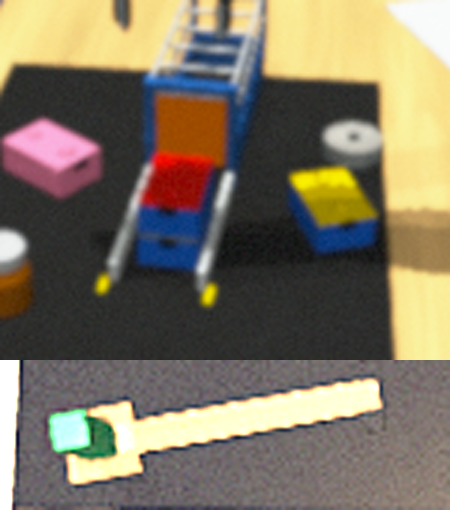

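The stack is locked: in the crop the red lid sits flush over the lower box at (180,180–265), and the lid centre (619.6, −78.5) matches box_low. The pusher grip axis is at (438.3, 326), bar yaw −79°, head forward at (476, 130).

Run:
```python
from h import *
plan((438.3,326,225,101),(438.3,326,150,101),(438.3,326,97,101))
```

```text
now 11.25 [623.9 -78.9 235.1] 85.65 [ 0.41  0.64 -0.56  1.57  0.38  1.03 -0.33]
2 x turn -0.1705
10 x shift [ 0.2886 -0.07    0.0067] -> (438.3, 326, 225, 101)
2 x shift [0.   0.   0.25] -> (438.3, 326, 150, 101)
2 x shift [0.     0.     0.1767] -> (438.3, 326, 97, 101)
```

Request:
{"fn": "step_arm", "kwargs": {"series": [[[0, 0, -0.17, 0, 0, 0, 0], [0, 0, -0.17, 0, 0, 0, 0], [0, 0, 0, 0.289, -0.07, 0.005, 0], [0, 0, 0, 0.289, -0.07, 0.005, 0], [0, 0, 0, 0.289, -0.07, 0.005, 0], [0, 0, 0, 0.289, -0.07, 0.005, 0], [0, 0, 0, 0.289, -0.07, 0.005, 0], [0, 0, 0, 0.289, -0.07, 0.005, 0], [0, 0, 0, 0.289, -0.07, 0.005, 0], [0, 0, 0, 0.289, -0.07, 0.005, 0], [0, 0, 0, 0.289, -0.07, 0.005, 0], [0, 0, 0, 0.289, -0.07, 0.005, 0]]]}}

```text
clock: 12.45
eef_pos: [434.0, 327.2, 220.7]
tool_rot: [-3.135, 0.003, 1.762]
force: [0.6, 0.3, -0.2]
width: 85.5
gripper_force: 0.0
```

Request:
{"fn": "step_arm", "kwargs": {"series": [[[0, 0, 0, 0, 0, 0.1, 0], [0, 0, 0, 0, 0, 0.1, 0], [0, 0, 0, 0, 0, 0, 0], [0, 0, 0, 0, 0, 0, 0], [0, 0, 0, 0, 0, 0, 0]]]}}

```text
clock: 12.95
eef_pos: [435.5, 326.0, 191.3]
tool_rot: [-3.136, 0.002, 1.761]
force: [0.5, 0.4, 0.3]
width: 85.4
gripper_force: 0.0
```

Run:
```python
from h import *
plan((438.3,326,150,101),(438.3,326,97,101),step=30)
p=snap('side'); im=p['img'][180:330,280:440,::-1]; cv2.imwrite('pics/s5c.png',cv2.resize(im,None,fx=4,fy=4,interpolation=cv2.INTER_CUBIC))
```

```text
now 12.95 [435.5 326.  191.3] 100.92 [-0.29  0.59 -0.61  1.84  0.44  0.85 -0.93]
2 x shift [-0.0019  0.0093  0.1378] -> (438.3, 326, 150, 101)
2 x shift [0.     0.     0.1767] -> (438.3, 326, 97, 101)
```

View pics/s5c.png

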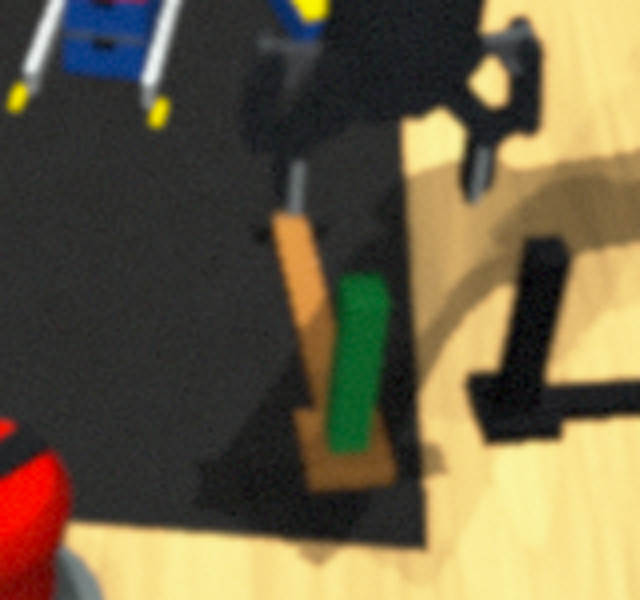

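The open fingers, at crop (295,200) and (475,190), straddle the green grip (365,285) with the black look-alike clear at (545,250). A small x correction, then down and grip.

Request:
{"fn": "step_arm", "kwargs": {"series": [[[0, 0, 0, -0.003, 0.018, 0.13, 0], [0, 0, 0, 0, 0, 0.13, 0], [0, 0, 0, 0, 0, 0.13, 0], [0, 0, 0, 0, 0, 0.13, 0], [0, 0, 0, 0, 0, 0.11, 0], [0, 0, 0, 0, 0, 0, 0], [0, 0, 0, 0, 0, 0, 1], [0, 0, 0, 0, 0, 0, 1], [0, 0, 0, 0, 0, 0, 1], [0, 0, 0, 0, 0, 0, 1], [0, 0, 0, 0, 0, 0, 1], [0, 0, 0, 0, 0, 0, 1]]]}}

```text
clock: 14.2
eef_pos: [437.8, 326.1, 96.9]
tool_rot: [-3.137, 0.002, 1.762]
force: [0.2, -2.0, 5.6]
width: 23.3
gripper_force: 59.6
```

Request:
{"fn": "step_arm", "kwargs": {"series": [[[0, 0, 0, 0, 0, 0, 1], [0, 0, 0, 0, 0, 0, 1], [0, 0, 0, 0, 0, 0, 1], [0, 0, 0, 0, 0, 0, 1]]]}}

```text
clock: 14.6
eef_pos: [437.9, 326.1, 96.9]
tool_rot: [-3.137, 0.002, 1.762]
force: [0.6, 0.5, 5.2]
width: 23.4
gripper_force: 59.6
```

Run:
```python
from h import *
plan((438,326,147,85.6),(641.3,208,147,85.6),(641.3,198.5,98,85.6),step=35)
p=snap('top')
for t in('jar','sander'):
  r=ctrl.recognise(p,t)[0]; print(t,atz(p,r['centre'],50).round())
```

```text
now 14.6 [437.9 326.1  96.9] 100.95 [-0.36  0.72 -0.51  1.91  0.56  0.66 -1.03]
2 x turn 0.1705
2 x shift [-0.0004  0.0004 -0.167 ] -> (438, 326, 147, 85.6)
7 x shift [-0.0972  0.2017 -0.    ] -> (641.3, 208, 147, 85.6)
2 x shift [-0.0316  0.0024  0.1633] -> (641.3, 198.5, 98, 85.6)
jar [769.  50.  50.]Traceback (most recent call last):
  File "<stdin>", line 5, in <module>
IndexError: list index out of range
```

Request:
{"fn": "step_arm", "kwargs": {"series": [[[0, 0, 0, 0, 0, -0.11, 1], [0, 0, 0, 0, 0, -0.11, 1], [0, 0, 0, 0, 0, -0.11, 1], [0, 0, 0.114, 0, 0, 0, 1], [0, 0, 0.114, 0, 0, 0, 1], [0, 0, 0.114, 0, 0, 0, 1]]]}}

```text
clock: 15.35
eef_pos: [437.0, 325.4, 145.2]
tool_rot: [-3.135, 0.005, 1.49]
force: [-0.2, -0.1, -3.1]
width: 23.5
gripper_force: 59.3
```

Request:
{"fn": "step_arm", "kwargs": {"series": [[[0, 0, 0, -0.05, 0.101, 0, 1], [0, 0, 0, -0.097, 0.202, 0, 1], [0, 0, 0, -0.097, 0.202, 0, 1], [0, 0, 0, -0.097, 0.202, 0, 1], [0, 0, 0, -0.097, 0.202, 0, 1], [0, 0, 0, -0.097, 0.202, 0, 1], [0, 0, 0, -0.097, 0.202, 0, 1], [0, 0, 0, -0.05, 0.101, 0, 1], [0, 0, 0, 0, 0, 0, 1], [0, 0, 0, 0, 0, 0, 1], [0, 0, 0, 0, 0, 0, 1]]]}}

```text
clock: 16.45
eef_pos: [639.2, 209.0, 144.6]
tool_rot: [-3.134, 0.004, 1.496]
force: [-0.9, -0.1, -2.5]
width: 23.6
gripper_force: 59.5
```

Run:
```python
from h import *
plan((641.3,198.5,98,85.6),step=25)
p=snap('top'); im=p['img'][130:230,220:460,::-1]; cv2.imwrite('pics/t6c.png',cv2.resize(im,None,fx=3.3,fy=3.3,interpolation=cv2.INTER_CUBIC))
```

```text
now 16.45 [639.2 209.  144.6] 85.7 [-0.08  0.8  -0.51  1.51  0.45  0.95 -0.79]
2 x shift [-0.0344  0.0097  0.1552] -> (641.3, 198.5, 98, 85.6)
```

View pics/t6c.png

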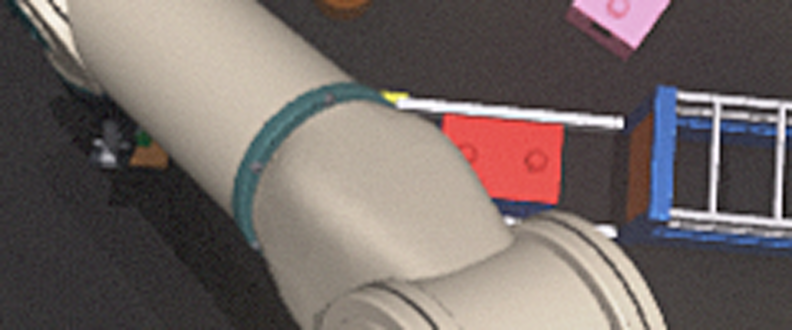

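The arm hides the bar from above, but the stack is still in place at crop (503,158). I lower the bar to the bench.

Request:
{"fn": "step_arm", "kwargs": {"series": [[[0, 0, 0, -0.03, 0.013, 0.09, 1], [0, 0, 0, -0.03, 0, 0.09, 1], [0, 0, 0, 0, 0, 0.07, 1], [0, 0, 0, 0, 0, 0.05, 1], [0, 0, 0, 0, 0, 0, 1], [0, 0, 0, 0, 0, 0, 1], [0, 0, 0, 0, 0, 0, 1]]]}}

```text
clock: 17.2
eef_pos: [642.3, 198.7, 100.3]
tool_rot: [-3.137, 0.004, 1.494]
force: [0.1, 0.3, -2.4]
width: 23.1
gripper_force: 59.5
```

Run:
```python
from h import *
plan((641.3,198.5,97,85.6),step=25)
p=snap('side')
for t in('push_grip','push_face','box_low','box_top','flap_tip'):
  print(t,[(np.round(r['centre'],1).tolist(),round(r['score'],2)) for r in ctrl.recognise(p,t)[:3]])
P=ctrl.read_state()['eef_pos']; d=np.array([-.0767,-.997]); 
print(proj(p,[P[0]+200*d[0],P[1]+200*d[1],7]),proj(p,[P[0],P[1],115]))
cv2.imwrite('pics/raw7.png',p['img'][:,:,::-1])
im=p['img'];h=cv2.cvtColor(im,cv2.COLOR_RGB2HSV); m=((h[...,0]>5)&(h[...,0]<22)&(h[...,1]>110)&(h[...,2]>80)); m[:185]=0;m[330:]=0;m[:,:260]=0;m[:,370:]=0
n,l,s,c=cv2.connectedComponentsWithStats(m.astype(np.uint8)); print([(s[i].tolist()) for i in range(1,n) if s[i,4]>20])
# rows of orange -> world axis at z=14
i=1+np.argmax(s[1:,4])
for r in range(s[i,1],s[i,1]+s[i,3],6):
  x=np.nonzero(l[r]==i)[0]; print(r,x.min(),x.max(),atz(p,(x.mean(),r),14)[:2].round())
```

```text
now 17.2 [642.3 198.7 100.3] 85.58 [-0.07  0.85 -0.48  1.54  0.48  0.87 -0.81]
1 x shift [-0.0015 -0.0064  0.0223] -> (641.3, 198.5, 97, 85.6)
push_grip [([291.3, 231.4], 0.62), ([423.1, 278.3], 0.59)]
push_face [([420.6, 278.1], 0.68), ([286.6, 232.0], 0.57)]
box_low [([259.8, 161.6], 0.67), ([316.1, 195.1], 0.54), ([291.6, 233.6], 0.3)]
box_top [([308.1, 173.8], 0.77)]
flap_tip [([316.2, 152.4], 0.64), ([314.5, 195.7], 0.64)]
[303.42155052 202.87946776] [286.94256465 217.0197409 ]
[[293, 210, 12, 28, 170], [278, 239, 21, 17, 196], [294, 309, 29, 12, 66], [339, 314, 31, 4, 49]]
239 282 282 [664. 173.]
245 279 297 [644. 194.]
251 278 296 [643. 217.]
```

The bar is aligned with the lane and 3 mm above the bench. I lower it and start pushing.

Request:
{"fn": "step_arm", "kwargs": {"series": [[[0, 0, 0, 0, -0.004, 0.017, 1], [0, 0, 0, -0.06, 0, 0, 1], [0, 0, 0, -0.06, 0, 0, 1], [0, 0, 0, -0.05, 0, 0, 1], [0, 0, 0, -0.05, 0, 0, 1], [0, 0, 0, -0.05, 0, 0, 1], [0, 0, 0, -0.05, 0, 0, 1], [0, 0, 0, -0.05, 0, 0, 1], [0, 0, 0, 0, 0, 0, 1]]]}}

```text
clock: 18.4
eef_pos: [637.2, 140.4, 97.4]
tool_rot: [-3.136, 0.007, 1.492]
force: [1.0, -0.1, -1.3]
width: 23.3
gripper_force: 59.4
```

Run:
```python
from h import *
plan((617.2,-117.3,97.5,85.6),step=12)
p=snap('side')
h=cv2.cvtColor(p['img'],cv2.COLOR_RGB2HSV); 
m=((h[...,0]<8)|(h[...,0]>172))&(h[...,1]>150)&(h[...,2]>60); m[:130]=0;m[230:]=0;m[:,:285]=0;m[:,335:]=0
y,x=np.nonzero(m);print('red',len(x),x.mean(),y.min(),y.max(),atz(p,(x.mean(),y.max()),80))
```

```text
now 18.4 [637.2 140.4  97.4] 85.48 [ 0.01  0.83 -0.49  1.6   0.49  0.84 -0.75]
22 x shift [-0.0783 -0.0001 -0.    ] -> (617.2, -117.3, 97.5, 85.6)
red 275 312.4218181818182 156 174 [604.47406914 -54.68181244  80.        ]
```

Request:
{"fn": "step_arm", "kwargs": {"series": [[[0, 0, 0, -0.05, 0, 0, 1], [0, 0, 0, -0.08, 0, 0, 1], [0, 0, 0, -0.08, 0, 0, 1], [0, 0, 0, -0.08, 0, 0, 1], [0, 0, 0, -0.08, 0, 0, 1], [0, 0, 0, -0.08, 0, 0, 1], [0, 0, 0, -0.08, 0, 0, 1], [0, 0, 0, -0.08, 0, 0, 1], [0, 0, 0, -0.08, 0, 0, 1], [0, 0, 0, -0.08, 0, 0, 1], [0, 0, 0, -0.08, 0, 0, 1], [0, 0, 0, -0.08, 0, 0, 1]]]}}

```text
clock: 19.65
eef_pos: [626.6, 5.3, 98.7]
tool_rot: [-3.137, 0.001, 1.494]
force: [0.9, 7.4, -0.7]
width: 23.3
gripper_force: 59.6
```

Request:
{"fn": "step_arm", "kwargs": {"series": [[[0, 0, 0, -0.08, 0, 0, 1], [0, 0, 0, -0.08, 0, 0, 1], [0, 0, 0, -0.08, 0, 0, 1], [0, 0, 0, -0.08, 0, 0, 1], [0, 0, 0, -0.08, 0, 0, 1], [0, 0, 0, -0.08, 0, 0, 1], [0, 0, 0, -0.08, 0, 0, 1], [0, 0, 0, -0.08, 0, 0, 1], [0, 0, 0, -0.05, 0, 0, 1], [0, 0, 0, -0.03, 0, 0, 1], [0, 0, 0, 0, 0, 0, 1]]]}}

```text
clock: 20.75
eef_pos: [617.5, -105.8, 98.5]
tool_rot: [-3.135, 0.006, 1.492]
force: [-0.6, -0.0, -2.5]
width: 23.4
gripper_force: 59.5
```

Run:
```python
from h import *
plan((617.2,-117.3,97.5,85.6),step=12)
for n in('side','top'):
  p=snap(n,n+'8.png')
  for t in('flap_tip','flap','box_top','box_low','push_face'):
    print(n,t,[(np.round(r['centre'],1).tolist(),round(r['score'],2)) for r in ctrl.recognise(p,t)[:3]])
```

```text
now 20.75 [ 617.5 -105.8   98.5] 85.48 [ 0.42  0.81 -0.51  1.68  0.52  0.8  -0.41]
1 x shift [-0.0766  0.004   0.007 ] -> (617.2, -117.3, 97.5, 85.6)
side flap_tip [([321.0, 159.7], 0.73)]
side flap [([317.1, 159.5], 0.61)]
side box_top [([326.8, 130.3], 0.57), ([318.4, 160.9], 0.5)]
side box_low [([263.8, 163.8], 0.77)]
side push_face [([419.6, 276.8], 0.95), ([307.0, 174.5], 0.63)]
top flap_tip []
top flap [([410.6, 188.5], 0.65)]
top box_top [([409.4, 187.3], 0.27)]
top box_low [([413.2, 111.8], 0.52)]
top push_face [([379.7, 184.6], 0.77), ([236.0, 312.0], 0.59)]
```

Run:
```python
from h import *
a=cv2.imread('pics/side8.png')[95:215,255:395]; b=cv2.imread('pics/top8.png')[140:225,370:560]
A=cv2.resize(a,(560,480)[:2],interpolation=cv2.INTER_CUBIC)[:330]; B=cv2.resize(b,(560,250),interpolation=cv2.INTER_CUBIC)
cv2.imwrite('pics/c9.png',np.vstack([A,B]))
```

```text
(no output)
```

View pics/c9.png

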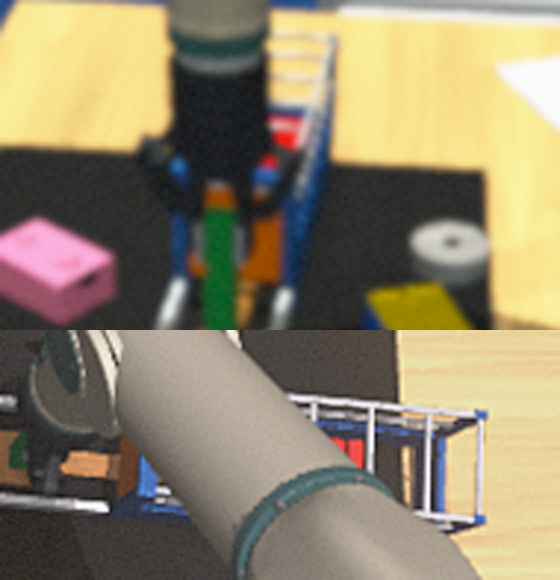

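The flap is shut (orange around crop (265,240)), and the red lid is inside the guard (side crop (285,130), top crop (345,453)). A last 12 mm nudge for margin, then I draw back.

Request:
{"fn": "step_arm", "kwargs": {"series": [[[0, 0, 0, -0.04, 0, 0, 1], [0, 0, 0, -0.04, 0, 0, 1], [0, 0, 0, 0, 0, 0, 1], [0, 0, 0, 0.05, 0, 0, 1], [0, 0, 0, 0.1, 0, 0, 1], [0, 0, 0, 0.12, 0, 0, 1], [0, 0, 0, 0.12, 0, 0, 1], [0, 0, 0, 0.12, 0, 0, 1], [0, 0, 0, 0.12, 0, 0, 1]]]}}

```text
clock: 22.25
eef_pos: [624.4, -19.0, 98.5]
tool_rot: [-3.136, 0.004, 1.495]
force: [-0.0, -0.1, -3.0]
width: 23.5
gripper_force: 59.5
```

Request:
{"fn": "step_arm", "kwargs": {"series": [[[0, 0, 0, 0.12, 0, 0, 1], [0, 0, 0, 0.12, 0, 0, 1], [0, 0, 0, 0.12, 0, 0, 1], [0, 0, 0, 0.12, 0, 0, 1], [0, 0, 0, 0.12, 0, 0, 1], [0, 0, 0, 0.12, 0, 0, 1], [0, 0, 0, 0.12, 0, 0, 1], [0, 0, 0, 0.1, 0, 0, 1], [0, 0, 0, 0.05, 0, 0, 1], [0, 0, 0, 0, 0, 0, 1], [0, 0, 0, 0, 0, 0, 1], [0, 0, 0, 0, 0, 0, 1]]]}}

```text
clock: 23.45
eef_pos: [635.9, 124.7, 97.5]
tool_rot: [-3.136, 0.006, 1.492]
force: [0.4, 0.2, -2.9]
width: 23.1
gripper_force: 59.5
```

Lower gently until the weight is on the bench, open, and rise.

Request:
{"fn": "step_arm", "kwargs": {"series": [[[0, 0, 0, 0, 0, 0.007, 1], [0, 0, 0, 0, 0, 0.005, 1], [0, 0, 0, 0, 0, 0, 1], [0, 0, 0, 0, 0, 0, 1]]]}}

```text
clock: 23.85
eef_pos: [636.1, 125.1, 97.0]
tool_rot: [-3.137, 0.006, 1.492]
force: [-1.1, -2.7, 5.7]
width: 23.3
gripper_force: 60.7
```

Request:
{"fn": "step_arm", "kwargs": {"series": [[[0, 0, 0, 0, 0, 0, 0.4], [0, 0, 0, 0, 0, 0, 0.2], [0, 0, 0, 0, 0, 0, 0], [0, 0, 0, 0, 0, 0, 0], [0, 0, 0, 0, 0, 0, 0], [0, 0, 0, 0, 0, -0.1, 0], [0, 0, 0, 0, 0, -0.2, 0], [0, 0, 0, 0, 0, -0.2, 0], [0, 0, 0, 0, 0, -0.2, 0], [0, 0, 0, 0, 0, -0.2, 0], [0, 0, 0, 0, 0, 0, 0]]]}}

```text
clock: 24.95
eef_pos: [639.3, 128.5, 237.0]
tool_rot: [3.138, 0.001, 1.493]
force: [1.5, 0.3, 0.2]
width: 84.9
gripper_force: 0.0
```

Request:
{"fn": "step_arm", "kwargs": {"series": [[[0, 0, 0, 0, -0.25, 0, 0], [0, 0, 0, 0, -0.25, 0, 0], [0, 0, 0, 0.1, -0.2, 0, 0], [0, 0, 0, 0.1, -0.1, 0, 0], [0, 0, 0, 0, 0, 0, 0], [0, 0, 0, 0, 0, 0, 0]]]}}

```text
clock: 25.55
eef_pos: [519.7, 166.1, 231.9]
tool_rot: [-3.137, 0.005, 1.494]
force: [0.2, 0.6, -0.3]
width: 85.7
gripper_force: 0.0
```

Run:
```python
from h import *
plan()
p=snap('side','side10.png'); q=snap('top','top10.png')
for t in('flap_tip','push_grip','push_face','box_low'):
  print(t,[(np.round(r['centre'],1).tolist(),round(r['score'],2)) for r in ctrl.recognise(p,t)[:3]])
h=cv2.cvtColor(p['img'],cv2.COLOR_RGB2HSV)
m=(h[...,0]>3)&(h[...,0]<20)&(h[...,1]>170)&(h[...,2]>60); m[:125]=0;m[175:]=0;m[:,:290]=0;m[:,335:]=0
y,x=np.nonzero(m); print('orange flap px',len(x),x.min(),x.max(),y.min(),y.max(),'shut tip pred',proj(p,[611.8,-190,24]),'hinge',proj(p,[611.8,-190,115]))
h=cv2.cvtColor(q['img'],cv2.COLOR_RGB2HSV); H,S,V=[h[...,i].astype(int) for i in range(3)]
def W(m,z,n):
  y,x=np.nonzero(m)
  if len(x)==0: return print(n,0)
  w=np.array([atz(q,(a,c),z)[:2] for a,c in zip(x,y)],np.float32); r=cv2.minAreaRect(w);print(n,len(x),np.round(r[0]),np.round(r[1]),round(r[2],1),w.min(0).round(),w.max(0).round())
R=np.zeros(H.shape,bool);R[155:215,420:535]=1;W(R&((H<8)|(H>172))&(S>150)&(V>90),80,'red lid')
R[:]=0;R[140:220,260:345]=1;W(R&(H>45)&(H<85)&(S>120)&(V>100),140,'grip');
R[:]=0;R[150:215,280:405]=1;W(R&(H>5)&(H<22)&(S>90)&(V>90),14,'bar')
```

```text
now 25.55 [519.7 166.1 231.9] 85.61 [ 0.03  0.54 -0.59  1.79  0.36  0.93 -0.8 ]
flap_tip [([293.3, 212.4], 0.7), ([309.1, 157.5], 0.59), ([360.5, 179.3], 0.47)]
push_grip [([299.4, 209.4], 0.91), ([421.3, 278.0], 0.65)]
push_face [([416.9, 276.8], 0.75), ([294.4, 208.7], 0.64), ([307.5, 152.7], 0.18)]
box_low [([265.7, 162.1], 0.68)]
orange flap px 266 302 324 142 165 shut tip pred [314.39309353 165.84562947] hinge [314.47882431 142.49051351]
red lid 656 [ 600. -361.] [98. 58.] 86.5 [ 570. -412.] [ 631. -312.]
grip 4 [645. 115.] [5. 2.] 45.2 [643. 112.] [646. 117.]
bar 480 [630.  23.] [171.  34.] 80.6 [612. -61.] [660. 104.]
```

The flap matches its shut prediction (rows 142–165). The stack is about 170 mm past the gate, and the bar stands on the bench with its face about 115 mm outside. Handing in.

```bash
python3 -c "
from cell import ctrl
print(ctrl.finish_job())"
```

```text
the job is handed in; nothing more can be done
None
```

I handed the job in, but the result came back without a verdict. By my last camera measurements, the red-lidded box is stacked on the grey one, both are inside the guard (centres about 170 mm past the gate), the flap is shut, and the push bar stands on the bench about 115 mm outside the gate.

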